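# Shut the sweet box and hold out the tasting dish

### The arm

A 6-joint arm with a two-finger parallel gripper is mounted at the origin on a cart in front of the work surface, level with it; the furniture and walls round the work are solid. World frame = base frame: x ahead of the robot, y to its left, z up, the work surface at z = 0. Lengths are in m, angles in rad, forces in N, time in s.
With the tool pointing down it reaches from about 0.3 to 1 m from the base axis. Payload 5.1 kg.
Tool frame: the origin (TCP) lies between the finger pads, 19 mm behind the fingertips; this is the grasp point; z points along the fingers, y is the line along which they close (so a half turn about z gives the same grasp; the last joint's range is limited). The gripper opens to 95 mm and grips with 3 to 60 N. Pads are 20 mm wide; open, the fingers measure 119 mm over their backs; the gripper's body (75 mm by 180 mm) begins 59 mm behind the grasp point.
Start: joints at [-0.083, 0.124, 1.65, -0, 1.367, -0.083], TCP at [0.65, -0, 0.233] pointing down, gripper open.
Joint ranges: [-2.61, 2.61], [-1.02, 2.33], [0.03, 2.71], [-1.35, 4.49], [0.32, 2.68], [-2.91, 2.91]. Speed limits (rad/s): [2.57, 2.57, 3.14, 3.14, 3.14, 3.14].

### API

Orientations are given as a rotation vector (axis times angle).
In Python, from station import ctrl, ticket, capture gives the robot as it stands (ctrl), with the cameras as plain functions and the job (ticket).
- The arm moves only by the tool shift_gripper, called after "Request:" as name(argument=value, ...) on one line, values as JSON. Schema: {"type":"object","properties":{"deltas":{"type":"object","properties":{"moves":{"type":"array","items":{"type":"array","items":{"type":"number"},"minItems":4,"maxItems":4},"minItems":1,"maxItems":20}},"additionalProperties":false,"required":["moves"]},"finger_gap":{"type":"number"},"clamp_n":{"type":"number"},"only":{"type":"string"},"quiet":{"type":"boolean"},"lines":{"type":"string"}},"required":["deltas"],"additionalProperties":false}. deltas is an object whose key "moves" holds a list of rows, 1 to 20 of them, each of 4 numbers: dx, dy, dz in m, then a turn about the tool's z in rad; each row shifts and turns the commanded pose from where the row before left it, along the tool's axes as they then stand; what a row does not reach is not made up. A row lasts 1/8 s, in which the tool goes at most 0.0625 m and 0.188 rad, less where a joint would pass 70% of its speed; a pose out of reach is approached as far as the arm can. finger_gap is the opening from 0.0 (shut) to 1.0 (fully open), set as the call begins (left out keeps the last). The fingers move at their own pace and stop on an object; clamp_n is the grip in N (left out, the last holds). Time passes only in rows, so rows that do not move let the fingers close. The tool returns the time, the measured TCP pose, the force, the opening and the grip force at its end. only (a regular expression) keeps the lines of the reply that match it, lines (a string "A,B") keeps lines A to B, and quiet returns only ok. Input that does not fit is refused with a message, and nothing moves.
- ctrl.state(): the state, without advancing time (a new reading comes with each control period).
- capture(name): name is "scene" or "side" or "wrist"; returns a dict with "frame" (480x640x3 uint8, red, green, blue), "z_map" (480x640 float32, m along the optical axis (not along the pixel's ray), 0 where there is no reading), "fx", "fy", "cx", "cy" (pixels), "pose" (4x4, takes a point from camera to world coordinates); the wrist camera has in their place "mount" (4x4, takes a point from camera to tool coordinates, whose origin is the TCP and whose axes are the flange's). Camera axes: x right, y down, z forward; pixel columns grow to the right and rows downward; lengths in m; the calibration is good to about 2 mm. A picture is of the moment at which its call begins: read the wrist's pose just before it.
- ticket.finish_job(): hands the job in; it is judged then, once.
The state is a dict: "t": time; "joint_pos": joint angles; "qvel": joint speeds; "effort": joint torques, N m; "eef_pos": TCP position; "tcp_rot": TCP orientation; "contact_force": force on the tool from outside, world axes, zero at the start; "torque": the same for the moment, N m; "gripper_width": opening from 0.0 (shut) to 1.0 (fully open); "finger_force": force on a finger pad.
Only numpy, scipy, OpenCV 4.12 (cv2) and the standard library are available. Lean on these libraries where they do the work, as an engineer would, in place of code of your own. Each camera call takes 0.05 s, during which the arm holds its last target. There are 200 camera calls.

### The job

Gently lower the hinged lid of the wooden sweet box until it is fully shut. Then grip the white tasting dish by its stub handle, lift it straight up about 15 cm without turning it, and in the air turn it a quarter turn clockwise (seen from above) so that its handle points back to the robot's side, square to the counter's front edge, and its bowl faces the guest; keep it level all the time with the loose chocolate ball centred in it, and leave the things round about undisturbed. Do not put the dish down: finish while holding it still in the air by the handle, about 15 cm above the worktop.

Things in the scene. Friction and masses are not known exactly. Their poses are not given: they have to be found in the camera images.
- truffle_box: open-topped wooden sweet box, 110 (its x) x 160 (its y) x 60 mm high, fixed to the worktop, with a layer of chocolate balls inside up to 36 mm high. Origin at the centre of its underside; x points from its front wall (towards the robot) to its hinge wall, z up.
- box_lid (a joint): the box's flat lid, 110 x 160 x 8 mm, hinged along the top of the box's far (+x) wall. 0 is shut (top face 68.5 mm above the worktop), grows as it opens, up to 1.7 rad; 1.57 is upright. It starts open at 1.05 to 1.5 rad; the hinge is stiff (about 0.1 N m of friction), the lid stays where it is left. While open, its outer face looks away from the robot.
- box_lid_hinge (a point): the middle of the lid's hinge line, on the lid's inner face: 55 mm along +x from the box's centre, 60.5 mm above the worktop. Turns with the lid.
- box_lid_handle (a point): the grip of the small brass knob on the lid's outer face: mid-width (y), 80 mm from the hinge line, 35 mm out from that face. The knob ends 45 mm out and is at most 30 mm across; the rest of the outer face is flat and can be pushed.
- dish: loose round white tasting dish, about 110 g. Bowl: rim 136 mm across, 28 mm high; inside it slopes down to a flat well 20 mm across in the middle, floor 8 mm above the underside. Stub handle: level bar along dish +x from the rim to 134 mm from the centre, 16 mm wide, from 16 to 30 mm high. Origin: centre of the underside; z up. At the start the handle points roughly to the robot's right (-y).
- dish_center (a point): the middle of the dish's well floor, on the bowl's axis, 8 mm above its underside.
- dish_handle (a point): the point at which to grip the handle: on its middle line, 100 mm out from the bowl's axis, 23 mm above the underside. The handle is 16 mm wide across (dish y) here.
- truffle_center (a point): the centre of the loose chocolate ball, 28 mm across, 15 g or so, that lies in the dish's well and rolls freely.
- counter_mark (a point): an unmarked fixed point on the worktop, 8 cm in from its front edge, straight in front of the robot; its axes are the world's: x points away from the robot across the counter to the guest, y along the front edge to the left.
- glass_2: bystander: small empty glass, 76 mm across, 86 mm high, standing at the right; origin at the centre of its underside.
- tape_1: bystander: roll of brown tape, 96 mm across, 48 mm high, at the right; origin at the centre of its underside.
- sugar_pourer: bystander: glass sugar pourer with a steel spout, 68 mm across, 150 mm high, behind the dish; origin at the centre of its underside.

How it is judged:
By the outcome, as a careful person would: the job done as asked, in the order asked, and still so for the second after the job is handed in, while the arm keeps its last pose, push and grip.
It also fails if it takes over 67 s, if anything falls off the work surface, if the arm or the gripper's body presses on something with over 40 N, if the wrist force passes 120 N, or if a joint passes its speed limit or range.

## Working session

There is one attempt and no reset: what is moved stays moved. The work goes in short steps, Python scripts to look and compute and a tool call to move; the robot and the scene stay as the last step left them, time stands still between calls to the robot, and variables do not carry over. Pictures are saved under pics/ and viewed, at most 10 in all, crops included, and the job is handed in when it is done.

```bash
ls; mkdir -p pics; cat > h.py <<'E'
import numpy as np, cv2
from station import ctrl, ticket, capture
def cap(n):
    c=capture(n); return c
def pts(c,pose=None):
    z=c["z_map"]; v,u=np.mgrid[:480,:640]
    P=np.stack([(u-c["cx"])/c["fx"]*z,(v-c["cy"])/c["fy"]*z,z],-1)
    T=c["pose"] if pose is None else pose
    W=P@T[:3,:3].T+T[:3,3]; W[z==0]=np.nan
    return W
E
python3 - <<'E'
from h import *
s=ctrl.state(); print(s)
for n in("scene","side"):
    c=cap(n); cv2.imwrite(f"pics/{n}0.png",c["frame"][...,::-1]); np.savez(f"{n}0.npz",**c); print(n,c["pose"].round(3).tolist(),c["fx"])
E
```

```text
pics
station.py
{'t': 0.0, 'joint_pos': array([-8.26234133e-02,  1.24502446e-01,  1.65165470e+00, -3.65593697e-05,
        1.36750008e+00, -8.25834000e-02]), 'qvel': array([-5.39495424e-04,  1.43768948e-05, -7.95526295e-04, -2.83548774e-04,
        5.55284388e-06, -4.29788300e-04]), 'effort': array([-6.25927078e-04, -4.17603564e+01, -3.59935069e+01,  7.73367751e-02,
        4.92534391e-02, -1.75303944e-04]), 'eef_pos': array([ 6.49401092e-01, -4.51130536e-06,  2.32200145e-01]), 'tcp_rot': array([-2.22037956e+00, -2.22030719e+00,  2.13798840e-03]), 'contact_force': array([0.48145166, 1.34526995, 0.53283454]), 'torque': array([ 0.03967556, -0.01410875,  0.01829052]), 'finger_force': 0.0, 'gripper_width': 0.9991465557509027}
scene [[-0.853, -0.333, 0.402, 0.233], [-0.522, 0.567, -0.637, 0.462], [-0.016, -0.754, -0.657, 0.664], [0.0, 0.0, 0.0, 1.0]] 447.7282932200534
side [[0.999, -0.024, 0.047, 0.508], [-0.052, -0.587, 0.808, -0.934], [0.009, -0.809, -0.588, 0.716], [0.0, 0.0, 0.0, 1.0]] 542.65246059236
```

View pics/scene0.png

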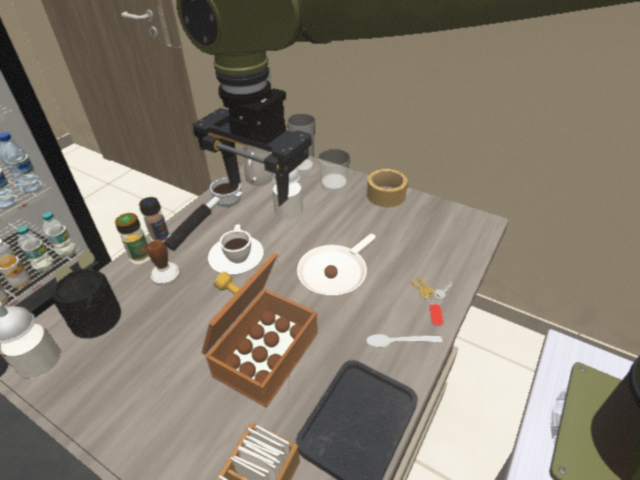

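View pics/side0.png

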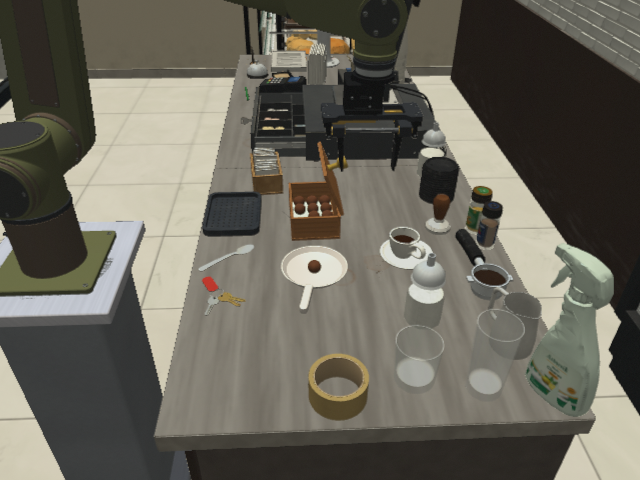

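Scene view: dish bowl around (332,270), handle end (372,238), ball (331,271), open box (262,345), lid (240,300), knob (225,284). Side view: dish (314,266), handle end (305,303), lid edge (330,170), tape (338,385), glass (418,358).

```bash
python3 - <<'E'
from h import *
from scipy.optimize import least_squares
for n in("scene","side"):
    c=dict(np.load(f"{n}0.npz")); W=pts(c); hsv=cv2.cvtColor(c["frame"],cv2.COLOR_RGB2HSV); H,S,V=[hsv[...,i].astype(int) for i in range(3)]
    X,Y,Z=W[...,0],W[...,1],W[...,2]
    u,v,r=(332,265,75) if n=="scene" else (312,272,60)
    g=np.zeros((480,640),bool); g[v-r:v+r,u-r:u+r]=1
    near=lambda a,b,d:(np.hypot(X-a,Y-b)<d)
    print(n,"table z",np.nanmedian(Z[g&(np.abs(Z)<.01)]), "ball px", W[271 if n=="scene" else 266, 331 if n=="scene" else 314])
    white=g&(S<60)&(V>150)&(Z>.004)&(Z<.045)
    nn,lab,st,ce=cv2.connectedComponentsWithStats(white.astype(np.uint8)); i=1+st[1:,4].argmax(); m=lab==i
    P=W[m]; print("dish bbox",P.min(0),P.max(0),len(P))
    # rim top
    R=P[P[:,2]>.022]
    q=np.array([P[:,0].mean(),P[:,1].mean()])
    for _ in range(8):
        d=np.hypot(*(P[:,:2]-q).T); rim=P[(d<.078)&(P[:,2]>.023)]
        f=least_squares(lambda a:np.hypot(rim[:,0]-a[0],rim[:,1]-a[1])-.0665,q,loss='soft_l1',f_scale=.003); q=f.x
    d=np.hypot(*(P[:,:2]-q).T); h=P[d>.078]; a=h[:,:2].mean(0)-q
    print("dish c",q,"rim z",np.median(rim[:,2]),"handle ang",np.degrees(np.arctan2(a[1],a[0])),"n",len(h),"maxd",d.max(),"hz",np.median(h[:,2]),"grip",q+a/np.hypot(*a)*.1, "lat",np.ptp((h[:,:2]-q)@np.array([-a[1],a[0]])/np.hypot(*a)))
    ball=g&(S>60)&(V<140)&near(q[0],q[1],.04)&(Z>.015); B=W[ball]
    if len(B)>10:
        f=least_squares(lambda p:np.linalg.norm(B-p,axis=1)-.014,[q[0],q[1],.022]); print("ball",f.x,len(B))
    # box + lid: brown saturated
    br=(S>110)&(H<20)&(X>.3)&(X<.9)&(Y>-.1)&(Y<.35)&(Z>.003)&(Z<.22)
    nn,lab,st,ce=cv2.connectedComponentsWithStats(br.astype(np.uint8)); i=1+st[1:,4].argmax(); P=W[lab==i]; print("box",st[i],P.min(0),P.max(0)); np.save(f"box_{n}.npy",P)
    L=P[P[:,2]>.075]; m=L.mean(0); U=np.linalg.svd(L-m,full_matrices=False)[2]; print("lid mean",m,"n",U[2],"ztop",np.percentile(L[:,2],99),len(L))
    F=P[(P[:,2]>.05)&(P[:,2]<.064)]; rr=cv2.minAreaRect((F[:,:2]*1000).astype(np.float32)); print("rimrect",rr)
    yel=(H>15)&(H<30)&(S>130)&near(.7,.1,.2)&(Z>.05)&(Z<.2); print("knob",yel.sum(),np.nanmedian(W[yel],0) if yel.any() else '')
E
```

```text
scene table z 0.00015462485587480757 ball px [ 0.5397107  -0.05476825  0.03235935]
dish bbox [ 0.4772233  -0.19608901  0.00419114] [0.62692193 0.00312874 0.03475206] 2807
dish c [ 0.54410348 -0.06323876] rim z 0.026836618513661703 handle ang -102.09599812837902 n 179 maxd 0.1347185306437925 hz 0.029429647317449903 grip [ 0.52314845 -0.16101855] lat 0.08926029933911428
ball [ 0.54576462 -0.06167798  0.02245709] 83
box [ 206  290  111  116 5797] [0.49338274 0.06250535 0.00309471] [0.60830298 0.22549095 0.06409021]<stdin>:27: RuntimeWarning: Mean of empty slice.
  ret = um.true_divide(
Traceback (most recent call last):
IndexError: index 2 is out of bounds for axis 0 with size 0
```

```bash
python3 - <<'E' 2>/dev/null
from h import *
from scipy.optimize import least_squares
for n in("scene","side"):
    c=dict(np.load(f"{n}0.npz")); W=pts(c); hsv=cv2.cvtColor(c["frame"],cv2.COLOR_RGB2HSV); H,S,V=[hsv[...,i].astype(int) for i in range(3)]
    X,Y,Z=W[...,0],W[...,1],W[...,2]; q0=np.array([.544,-.0632])
    near=lambda a,b,d:(np.hypot(X-a,Y-b)<d)
    white=near(*q0,.15)&(S<60)&(V>150)&(Z>.006)&(Z<.045)
    nn,lab,st,ce=cv2.connectedComponentsWithStats(white.astype(np.uint8)); P=W[lab==1+st[1:,4].argmax()]
    q=q0
    for _ in range(8):
        d=np.hypot(*(P[:,:2]-q).T); rim=P[(d<.072)&(P[:,2]>.023)]
        q=least_squares(lambda a:np.hypot(rim[:,0]-a[0],rim[:,1]-a[1])-.0665,q,loss='soft_l1',f_scale=.002).x
    d=np.hypot(*(P[:,:2]-q).T); h=P[(d>.08)&(P[:,2]>.024)]; a=h[:,:2].mean(0)-q
    print(n,"dish c",q,"rim z",np.median(rim[:,2]),"ang",np.degrees(np.arctan2(a[1],a[0])),len(h),"maxd",d.max(),"hz",np.median(h[:,2]),"grip",q+a/np.hypot(*a)*.1,"hmean",h.mean(0))
    B=W[(S>60)&(V<140)&near(*q,.04)&(Z>.015)]
    print("ball",least_squares(lambda p:np.linalg.norm(B-p,axis=1)-.014,[q[0],q[1],.022]).x,len(B))
    lid=(S>80)&(H<20)&(X>.55)&(X<.72)&(Y>.0)&(Y<.26)&(Z>.075)&(Z<.2)
    L=W[lid]; m=np.median(L,0); L=L[np.linalg.norm(L-m,axis=1)<.12]
    for _ in range(5):
        m=L.mean(0); U=np.linalg.svd(L-m,full_matrices=False)[2]; k=abs((L-m)@U[2])<.006; L=L[k]
    print("lid",m,"n",U[2],"rng",L.min(0),L.max(0),len(L))
    bx=(S>80)&(H<20)&(X>.45)&(X<.65)&(Y>.03)&(Y<.26)&(Z>.054)&(Z<.064); F=W[bx]
    print("rimrect",len(F),cv2.minAreaRect((F[:,:2]*1000).astype(np.float32)))
    yel=(H>14)&(H<32)&(S>130)&(X>.6)&(X<.78)&(Y>.0)&(Y<.26)&(Z>.05)&(Z<.2); K=W[yel]; print("knob",len(K),np.median(K,0),K.min(0),K.max(0))
    if n=="side":
        for nm,u,v in(("tape",338,360),("glass",418,330),("pourer",430,262)): print(nm,W[v,u])
        t=W[(Z>.044)&(Z<.052)&near(.55,-.38,.15)]; print("tape",len(t),t.min(0),t.max(0))
E
```

```text
scene dish c [ 0.54423732 -0.06275729] rim z 0.026702766168127 ang -101.89785569258291 147 maxd 0.13521555454704293 hz 0.029712667079690558 grip [ 0.52362056 -0.16060896] hmean [ 0.52241236 -0.16634337  0.02939113]
ball [ 0.54576462 -0.06167798  0.02245708] 83
lid [0.57874827 0.15648319 0.13437727] n [0.94239212 0.02633358 0.3334721 ] rng [0.56401919 0.06400366 0.07511383] [0.60331314 0.22578727 0.16695685] 1576
rimrect 1316 ((551.3670654296875, 143.4718475341797), (111.58598327636719, 161.34356689453125), 2.0504531860351562)
knob 209 [0.609147   0.14975047 0.15834243] [0.60005082 0.13619717 0.05110173] [0.61973865 0.16003564 0.16623921]
side dish c [ 0.54472637 -0.06833957] rim z 0.027630501141290287 ang -102.06265013094568 136 maxd 0.1289995851527531 hz 0.03139081934552446 grip [ 0.52382826 -0.16613154] hmean [ 0.52289823 -0.1704836   0.03123453]
ball [ 0.54797971 -0.05084199  0.45844278] 1387
lid [0.58641273 0.11481899 0.13178651] n [0.92100081 0.01154866 0.38938944] rng [0.56480011 0.05948439 0.0751298 ] [0.61156528 0.2201649  0.1697969 ] 491
rimrect 420 ((551.5673217773438, 141.0630645751953), (110.38917541503906, 164.78021240234375), 2.023926258087158)
knob 49 [0.60804072 0.13643353 0.15472434] [0.60149929 0.06524611 0.06233431] [0.62319876 0.14861792 0.16831155]
tape [ 0.57236686 -0.33277514  0.04302388]
glass [ 0.70533163 -0.3055487   0.0782864 ]
pourer [ 0.7387353  -0.20608759  0.1412745 ]
tape 1119 [ 0.52189935 -0.4191221   0.04400451] [ 0.69971214 -0.31080023  0.0519213 ]
```

Request:
shift_gripper(deltas={"moves":[[0.024,0,0,0],[0.024,0,0,0],[0.024,0,0,0],[0.023,-0.005,0,0],[0,-0.005,0,0],[0,0,0,0],[0,0,0.02,0],[0,0,0.03,0],[0,0,0.02,0],[0,0,0,0],[0,0,0,0]]}, finger_gap=0, clamp_n=10)

```text
t: 1.48
eef_pos: [0.6405, 0.0948, 0.1641]
tcp_rot: [2.221, 2.22, 0.001]
contact_force: [1.0, -0.3, 0.3]
gripper_width: 0.005
finger_force: 0.0
```

Request:
shift_gripper(deltas={"moves":[[0,-0.02,0,0],[0,-0.015,0.001,0],[0,-0.008,0.001,0],[0,-0.005,0.0015,0],[0,-0.0055,0.002,0],[0,-0.006,0.0025,0],[0,-0.0055,0.003,0],[0,-0.0055,0.0035,0],[0,-0.005,0.0037,0],[0,-0.005,0.0043,0],[0,-0.0045,0.0045,0],[0,0,0,0]]})

```text
t: 2.98
eef_pos: [0.5541, 0.095, 0.1356]
tcp_rot: [-2.221, -2.221, 0.002]
contact_force: [0.5, 0.6, -0.1]
gripper_width: 0.009
finger_force: 0.0
```

```bash
python3 - <<'E'
from h import *
c=cap("side"); cv2.imwrite("pics/side1.png",cv2.resize(c["frame"][100:300,200:500,::-1],(750,500)))
E
```

```text
(no output)
```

View pics/side1.png

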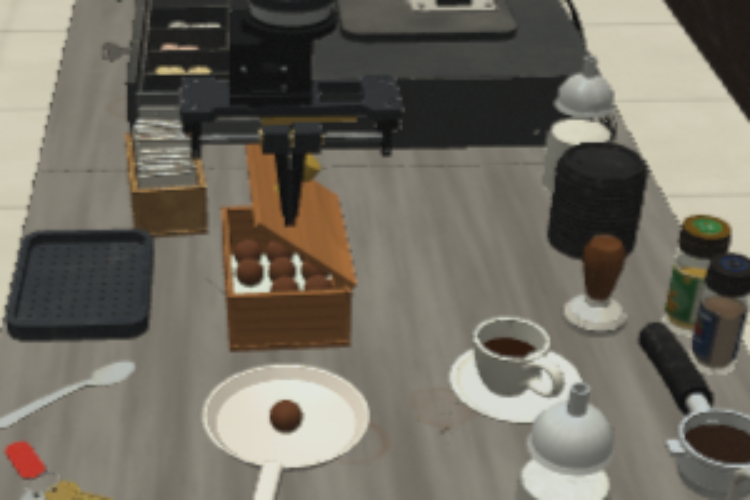

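The lid (crop corner at 355,280 to edge at 250,150) follows the fingertip at (290,225). I'll carry on to shut.

Request:
shift_gripper(deltas={"moves":[[0,-0.0038,0.005,0],[0,-0.0037,0.005,0],[0,-0.003,0.005,0],[0,-0.003,0.0055,0],[0,-0.0025,0.006,0],[0,-0.0022,0.006,0],[0,-0.0015,0.005,0],[0,-0.001,0.004,0],[0,0,0.003,0],[0,0,0.002,0],[0,0,0,0]]})

```text
t: 4.4
eef_pos: [0.5343, 0.095, 0.0898]
tcp_rot: [-2.221, -2.221, 0.0]
contact_force: [-0.2, -0.1, -0.6]
gripper_width: 0.002
finger_force: 0.0
```

Request:
shift_gripper(deltas={"moves":[[0,0,0.001,0],[0,0,0.001,0],[0,0,0.001,0],[0,0,0,0]]})

```text
t: 4.9
eef_pos: [0.5343, 0.095, 0.0875]
tcp_rot: [-2.221, -2.221, 0.0]
contact_force: [-2.2, -0.1, 4.4]
gripper_width: 0.005
finger_force: 2.3
```

Request:
shift_gripper(deltas={"moves":[[0,0,0.001,0],[0,0,0.001,0],[0,0,0,0],[0,0,0,0]]})

```text
t: 5.4
eef_pos: [0.5344, 0.095, 0.0874]
tcp_rot: [-2.221, -2.221, 0.001]
contact_force: [-7.8, -0.4, 14.3]
gripper_width: 0.006
finger_force: 7.4
```

Lid shut (fingertips at z = 0.0684, 14 N reaction). Now up and over to the dish.

Request:
shift_gripper(deltas={"moves":[[0,0,-0.01,0],[0,0,-0.03,0],[0,0,-0.05,0],[0,0,-0.05,0],[0,0,-0.03,0],[-0.02,0,0,0],[-0.04,0,0,0.03],[-0.05,0,0,0.06],[-0.05,-0.005,0,0.06],[-0.05,-0.005,0,0.06],[-0.03,-0.001,0,0],[0,0,0,0],[0,0,0,0]]}, finger_gap=0.5, clamp_n=10)

```text
t: 7.02
eef_pos: [0.5031, -0.1421, 0.2535]
tcp_rot: [-2.441, -1.975, 0.001]
contact_force: [-0.3, -1.0, -0.7]
gripper_width: 0.497
finger_force: 0.0
```

```bash
python3 - <<'E'
from h import *
from scipy.spatial.transform import Rotation as R
s=ctrl.state(); c=cap("wrist"); T=np.eye(4); T[:3,:3]=R.from_rotvec(s["tcp_rot"]).as_matrix(); T[:3,3]=s["eef_pos"]
c["pose"]=T@c["mount"]; np.savez("wrist1.npz",**c); cv2.imwrite("pics/wrist1.png",c["frame"][...,::-1]); print(T.round(3).tolist(), c["mount"].round(3).tolist())
c=cap("side"); np.savez("side2.npz",**c); cv2.imwrite("pics/side2.png",c["frame"][...,::-1])
E
```

```text
[[0.209, 0.978, -0.002, 0.503], [0.978, -0.209, 0.001, -0.142], [0.001, -0.002, -1.0, 0.253], [0.0, 0.0, 0.0, 1.0]] [[-0.001, -0.959, -0.282, 0.08], [1.0, -0.001, -0.001, -0.0], [0.0, -0.282, 0.959, -0.152], [0.0, 0.0, 0.0, 1.0]]
```

View pics/wrist1.png

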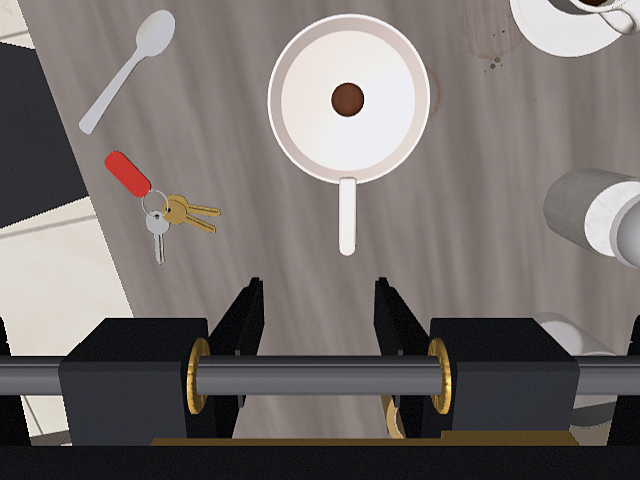

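View pics/side2.png

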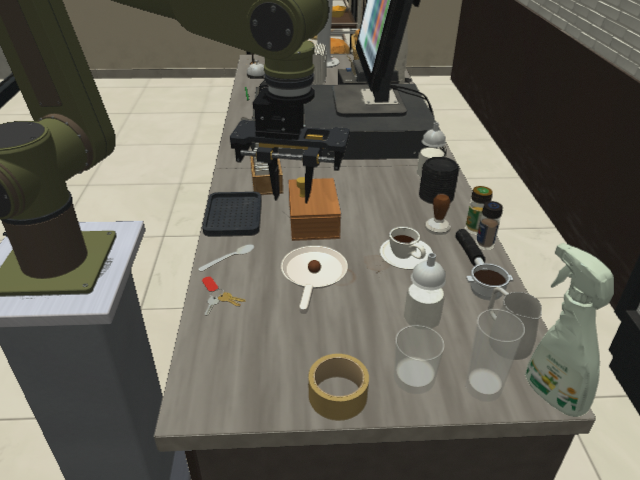

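Wrist view: dish centre about (348,99), ball (348,99), handle straight down from (348,178) to (347,255). Side view: lid lies flat on the box (315,195).

```bash
cat > m.py <<'E'
from h import *
from scipy.optimize import least_squares
def dish(c,zlo=.006):
    W=pts(c); hsv=cv2.cvtColor(c["frame"],cv2.COLOR_RGB2HSV); S=hsv[...,1].astype(int); V=hsv[...,2].astype(int); X,Y,Z=[W[...,i] for i in range(3)]
    white=(np.hypot(X-.544,Y+.063)<.15)&(S<60)&(V>150)&(Z>zlo)&(Z<zlo+.04)
    nn,lab,st,ce=cv2.connectedComponentsWithStats(white.astype(np.uint8)); P=W[lab==1+st[1:,4].argmax()]
    q=np.array([.544,-.063])
    for _ in range(8):
        d=np.hypot(*(P[:,:2]-q).T); rim=P[(d<.072)&(P[:,2]>zlo+.018)]
        q=least_squares(lambda a:np.hypot(rim[:,0]-a[0],rim[:,1]-a[1])-.0665,q,loss='soft_l1',f_scale=.002).x
    d=np.hypot(*(P[:,:2]-q).T); h=P[(d>.085)&(P[:,2]>zlo+.018)]; a=h[:,:2].mean(0)-q; a/=np.hypot(*a)
    g=q+.1*a; lat=(h[:,:2]-q)@np.array([-a[1],a[0]])
    print("c",q,"rimz",np.median(rim[:,2]),"ang",np.degrees(np.arctan2(a[1],a[0])),"tip",d.max(),"hz",np.median(h[:,2]),"grip",g,"width",np.percentile(lat,[2,98]))
    B=W[(S>60)&(V<140)&(np.hypot(X-q[0],Y-q[1])<.04)&(Z>zlo+.006)&(Z<zlo+.05)]
    if len(B)>10: print("ball",least_squares(lambda p:np.linalg.norm(B-p,axis=1)-.014,[q[0],q[1],zlo+.016]).x,len(B))
    return W
E
python3 - <<'E'
from m import *
c=dict(np.load("wrist1.npz")); W=dish(c); Z=W[...,2]; print("table",np.median(Z[250:260,150:300]))
c=dict(np.load("side2.npz")); W=pts(c); print("lid z", W[190:215:6,315]); dish(c)
E
```

```text
c [ 0.54369966 -0.06484393] rimz 0.027729402522949864 ang -101.59851663428331 tip 0.13289701116311767 hz 0.031093608716400267 grip [ 0.5235944  -0.16280197] width [-0.00712529  0.00732513]
ball [ 0.54419199 -0.06121042  0.02301722] 844
table nan
lid z [[0.55632004 0.16636584 0.07024797]
 [0.55508318 0.13770683 0.07117527]
 [0.5540542  0.11376104 0.06980874]
 [0.55283213 0.08549007 0.071663  ]
 [0.55186686 0.06302714 0.07038417]]
c [ 0.54486626 -0.06789346] rimz 0.02803380024226121 ang -101.98765121521392 tip 0.13065987763170084 hz 0.03127368967630506 grip [ 0.52409618 -0.1657127 ] width [-0.00715447  0.00710768]
ball [ 0.5450966  -0.06141525  0.02334382] 119
```

Request:
shift_gripper(deltas={"moves":[[-0.008,0.012,0,0],[-0.0077,0.0123,0,0],[0,0,0.03,0],[0,0,0.04,0],[0,0,0.04,0],[0,0,0.03,0],[0,0,0.02,0],[0,0,0.02,0],[0,0,0.01,0],[0,0,0,0],[0,0,0,0]]})

```text
t: 8.5
eef_pos: [0.5249, -0.1629, 0.066]
tcp_rot: [2.441, 1.975, 0.001]
contact_force: [0.1, -0.2, 0.1]
gripper_width: 0.499
finger_force: 0.0
```

```bash
python3 - <<'E'
from m import *
from scipy.spatial.transform import Rotation as R
s=ctrl.state(); c=cap("wrist"); T=np.eye(4); T[:3,:3]=R.from_rotvec(s["tcp_rot"]).as_matrix(); T[:3,3]=s["eef_pos"]
c["pose"]=T@c["mount"]; cv2.imwrite("pics/wrist2.png",c["frame"][...,::-1]); print(s["eef_pos"],s["joint_pos"])
dish(c)
E
```

```text
[ 0.52494995 -0.16292072  0.06603502] [-3.98614195e-01  6.93421956e-02  2.00913551e+00  3.01437834e-05
  1.06119278e+00 -1.88654776e-01]
c [ 0.54480424 -0.06099327] rimz 0.02761796358775817 ang -101.71401505906191 tip 0.1363448564258275 hz 0.031055425123630784 grip [ 0.52450156 -0.15891059] width [-0.00712984  0.0071069 ]
ball [ 0.54435269 -0.06085188  0.02294075] 3706
```

View pics/wrist2.png

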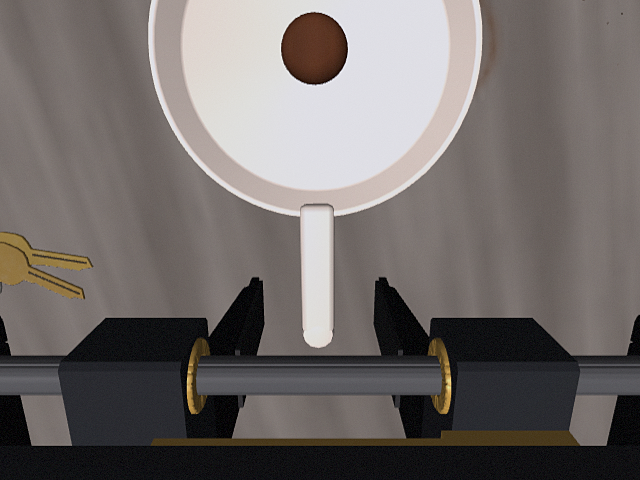

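Handle (318,205–345) is centred between the fingers (258 and 380), ball at (314,48) in the well. Descend and grip.

Request:
shift_gripper(deltas={"moves":[[0.0027,-0.0008,0.005,0],[0,0,0.015,0],[0,0,0.013,0],[0,0,0.007,0],[0,0,0.0025,0],[0,0,0,0],[0,0,0,0]]})

```text
t: 9.43
eef_pos: [0.5243, -0.16, 0.0229]
tcp_rot: [2.441, 1.976, 0.001]
contact_force: [1.0, 0.5, 0.4]
gripper_width: 0.496
finger_force: 0.0
```

Request:
shift_gripper(deltas={"moves":[[0,0,0,0],[0,0,0,0],[0,0,0,0],[0,0,0,0],[0,0,0,0],[0,0,0,0]]}, finger_gap=0, clamp_n=8)

```text
t: 10.18
eef_pos: [0.524, -0.1598, 0.0225]
tcp_rot: [2.442, 1.976, 0.0]
contact_force: [-1.0, -0.8, 0.6]
gripper_width: 0.163
finger_force: 8.0
```

Request:
shift_gripper(deltas={"moves":[[0,0,0,0],[0,0,0,0],[0,0,0,0],[0,0,0,0]]}, finger_gap=0, clamp_n=50)

```text
t: 10.68
eef_pos: [0.524, -0.1598, 0.0225]
tcp_rot: [2.442, 1.976, 0.0]
contact_force: [0.4, 0.4, 0.4]
gripper_width: 0.169
finger_force: 50.0
```

Request:
shift_gripper(deltas={"moves":[[0,0,-0.001,0],[0,0,-0.002,0],[0,0,-0.004,0],[0,0,-0.006,0],[0,0,-0.008,0],[0,0,-0.01,0],[0,0,-0.011,0],[0,0,-0.011,0],[0,0,-0.012,0],[0,0,-0.012,0],[0,0,-0.012,0],[0,0,-0.012,0],[0,0,-0.012,0],[0,0,-0.011,0],[0,0,-0.01,0],[0,0,-0.007,0],[0,0,-0.005,0],[0,0,-0.003,0],[0,0,-0.001,0],[0,0,0,0]]})

```text
t: 13.18
eef_pos: [0.5238, -0.1597, 0.1722]
tcp_rot: [-2.442, -1.976, 0.0]
contact_force: [-1.0, 0.3, -1.7]
gripper_width: 0.162
finger_force: 50.0
```

```bash
cat > lv.py <<'E'
from m import *
import sys
from scipy.spatial.transform import Rotation as R
s=ctrl.state(); c=cap("wrist"); T=np.eye(4); T[:3,:3]=R.from_rotvec(s["tcp_rot"]).as_matrix(); T[:3,3]=s["eef_pos"]
c["pose"]=T@c["mount"]; cv2.imwrite("pics/%s.png"%sys.argv[1],c["frame"][...,::-1])
np.savez(sys.argv[1]+".npz",**c)
W=dish(c,s["eef_pos"][2]-.023+.006)
# level: plane through rim ring
X,Y,Z=[W[...,i] for i in range(3)]; q=s["eef_pos"][:2]+.098*T[:2,0]; d=np.hypot(X-q[0],Y-q[1]); hh=Z-(s["eef_pos"][2]-.023)
P=W[(d>.062)&(d<.071)&(hh>.015)&(hh<.045)&((T[0,0]*(X-q[0])+T[1,0]*(Y-q[1]))>-.05)]
A=np.c_[P[:,:2]-q,np.ones(len(P))]
k=np.linalg.lstsq(A,P[:,2],rcond=None)[0]; r=P[:,2]-A@k; A=A[abs(r)<.003]; k=np.linalg.lstsq(A,P[abs(r)<.003,2],rcond=None)[0]
print("rim plane slope along tool x,y deg",np.degrees(T[:2,:2].T@k[:2]),"z",k[2],len(A)); print(s["eef_pos"],T[:2,0],s["joint_pos"].round(2))
E
python3 lv.py lift1
```

```text
c [ 0.54378603 -0.06025561] rimz 0.17713054175601384 ang -101.74489398289046 tip 0.11134653133852752 hz 0.1807354701130269 grip [ 0.52343058 -0.15816197] width [-0.00713448  0.00706349]
ball [ 0.54409216 -0.06059685  0.17233928] 6021
rim plane slope along tool x,y deg [-0.31570193  0.08258182] z 0.17721516951261057 9397
[ 0.52381999 -0.1597489   0.17223476] [0.20847783 0.97802709] [-0.39 -0.06  1.94  0.    1.26 -0.18]
```

View pics/lift1.png

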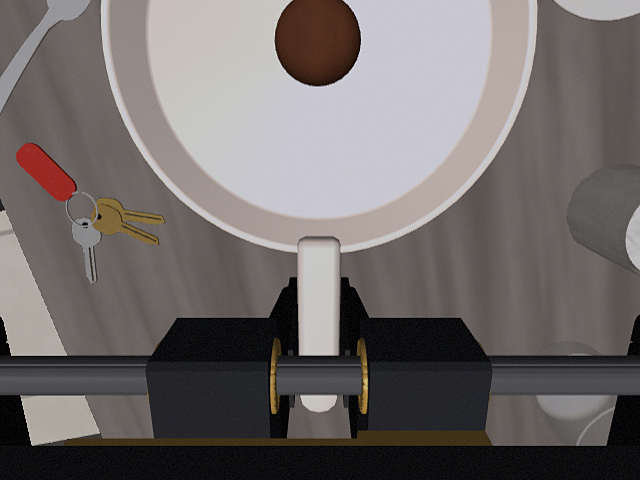

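Level (0.3°), ball (318,40) centred. Now the quarter turn about the bowl's axis.

Request:
shift_gripper(deltas={"moves":[[0,-0.0005,0,0.005],[0,-0.0015,0,0.015],[0.00005,-0.003,0,0.03],[0.0001,-0.0045,0,0.045],[0.000125,-0.005,0,0.05],[0.000125,-0.005,0,0.05],[0.000125,-0.005,0,0.05],[0.000125,-0.005,0,0.05],[0.000125,-0.005,0,0.05],[0.000125,-0.005,0,0.05],[0.000125,-0.005,0,0.05],[0.000125,-0.005,0,0.05],[0.000125,-0.005,0,0.05],[0.000125,-0.005,0,0.05],[0.000125,-0.005,0,0.05],[0.000125,-0.005,0,0.05],[0.000125,-0.005,0,0.05],[0.000125,-0.005,0,0.05],[0.000125,-0.005,0,0.05],[0.000125,-0.005,0,0.05]]})

```text
t: 15.72
eef_pos: [0.455, -0.1067, 0.1724]
tcp_rot: [-3.058, -0.721, 0.0]
contact_force: [-0.9, -1.1, -1.9]
gripper_width: 0.165
finger_force: 50.0
```

Request:
shift_gripper(deltas={"moves":[[0.000125,-0.005,0,0.05],[0.000125,-0.005,0,0.05],[0.000125,-0.005,0,0.05],[0.000125,-0.005,0,0.05],[0.000125,-0.005,0,0.05],[0.000125,-0.005,0,0.05],[0.000125,-0.005,0,0.05],[0.0001,-0.0045,0,0.045],[0.00006,-0.0035,0,0.035],[0,-0.002,0,0.02],[0,-0.0012,0,0.012],[0,-0.0006,0,0.006],[0,0,0,0],[0,0,0,0]]})

```text
t: 17.48
eef_pos: [0.4447, -0.0618, 0.1725]
tcp_rot: [-3.142, 0.004, 0.0]
contact_force: [-0.3, -0.2, -0.9]
gripper_width: 0.164
finger_force: 50.0
```

```bash
python3 lv.py turn1
```

```text
c [ 0.54550665 -0.06156386] rimz 0.1771583002235876 ang 179.73793714516188 tip 0.11144726602390277 hz 0.18090500640382517 grip [ 0.44550769 -0.06110648] width [-0.00712531  0.00712355]
ball [ 0.54515429 -0.06118656  0.1725712 ] 6019
rim plane slope along tool x,y deg [-0.0060864   0.19698547] z 0.17747910006486017 9588
[ 0.44472509 -0.06179382  0.17245497] [ 0.99999741 -0.00227712] [-0.26 -0.3   2.15  0.    1.29  1.32]
```

View pics/turn1.png

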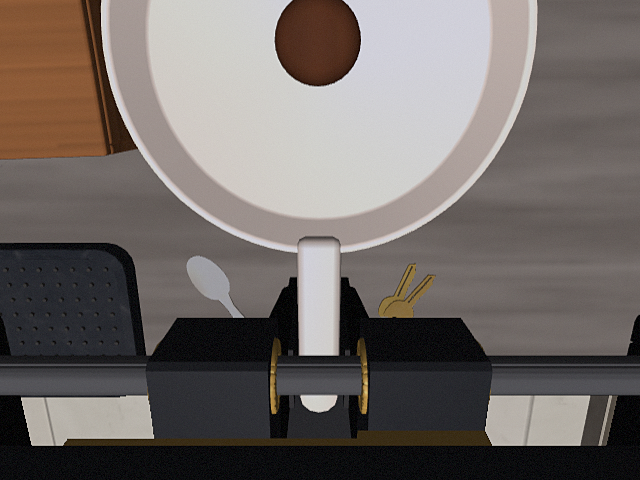

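The handle points straight back at the robot and the ball (318,40) is still centred. I'll hold still, check the lid, and hand in.

Request:
shift_gripper(deltas={"moves":[[0,0,0,0],[0,0,0,0],[0,0,0,0],[0,0,0,0]]})

```text
t: 18.02
eef_pos: [0.4447, -0.0617, 0.1725]
tcp_rot: [3.142, -0.003, 0.0]
contact_force: [0.9, -0.6, -1.9]
gripper_width: 0.165
finger_force: 50.0
```

```bash
python3 - <<'E'
from h import *
W=pts(cap("scene")); L=W[...,:][(abs(W[...,0]-.551)<.045)&(abs(W[...,1]-.143)<.07)&(W[...,2]>.05)&(W[...,2]<.08)]
print(len(L)); A=np.c_[L[:,:2],np.ones(len(L))]; print(np.linalg.lstsq(A,L[:,2],rcond=None)[0], np.median(L[:,2]))
print(ticket.finish_job())
E
```

```text
3690
[-0.00205665 -0.00046523  0.06976683] 0.06850783736002519
the job is handed in; nothing more can be done
None
```

The lid is fully shut, and the dish was handed in at about 18 s, held still by its handle about 15 cm up, level to within 0.2° and turned so the handle points back at the robot to within 0.3°, with the ball centred. The judge's verdict was not shown.

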